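# Offer a source cover up to its hinge

## Robot

A 7-joint arm with a two-finger parallel gripper is mounted at the origin on the work surface. World frame = base frame: x ahead of the robot, y to its left, z up, the work surface at z = 0. Lengths are in mm, angles in rad, forces in N, time in s.
With the tool pointing down it reaches from about 400 to 850 mm from the base axis. Payload 4.5 kg.
Tool frame: the origin (TCP) lies at the very end of the fingers, on their centre line; the grasp point (between the pads) lies 19 mm behind it; z points along the fingers, y is the line along which they close (so a half turn about z gives the same grasp; the last joint's range is limited). The gripper opens to 85 mm and grips with 20 to 120 N. Pads are 22 mm wide; open, the fingers measure 114 mm over their backs; the gripper's body (76 mm by 85 mm) begins 54 mm behind the grasp point. The pads swing forward as they close: fully open they stand 13 mm farther back than shut.
Start: joints at [-1.082, 0.689, -0.195, 1.565, 0.157, 0.902, -0.215], TCP at [274.537, 561.501, 231.317] pointing down, gripper open.
Joint ranges: [-3.01, 3.01], [-0.46, 2.08], [-1.47, 1.51], [0.13, 2.56], [-1, 4.14], [0.04, 2.09], [-2.66, 2.66]. Speed limits (rad/s): [2.57, 2.57, 3.14, 3.14, 3.14, 3.14, 3.14].

## Interface

Orientations are given as a unit quaternion [x, y, z, w].
In Python, from station import manip gives the robot as it stands. The module is installed in compiled form; this text tells all that it offers.
- The arm moves only by the tool servo_tool, never from a script. Its argument "moves" is one flat list of numbers, 7 for each row, row after row: the finger opening in mm, from 0 to 85.4, then the shift along the world's x, y, z in units of 25 mm (1.0 is 25 mm), then the turn, a rotation vector about the world's x, y, z in degrees. In form: [gripper, tx, ty, tz, rx, ry, rz, gripper, tx, ty, tz, rx, ry, rz, ...]. A call has 1 to 8 rows; each row shifts and turns the commanded pose from where the row before left it; what a row does not reach is not made up. A row lasts 1/12 s, in which the tool goes at most 41.7 mm and 7.16 degrees, less where a joint would pass 70% of its speed; a pose out of reach is approached as far as the arm can. A call is refused whole if a number of a shift passes 1 or a number of a turn 7.16, either way. A call with a gripper value outside its range is refused whole. The fingers move at their own pace and stop on an object; the grip force is fixed at half the most. Time passes only in rows, so rows that do not move let the fingers close. It gives the time, the measured TCP pose, the force, the opening and the grip force at its end, in the units of the state.
- manip.state(): the state, without advancing time (a new reading comes with each control period).
- manip.get_image(name): name is "side" or "top" or "wrist"; returns a dict with "pixels" (480x640x3 uint8, blue, green, red), "intrinsics" (3x3 intrinsics, pixels), "xyz" and "orientation" of the camera in the world. Camera axes: x right, y up, looking along -z (the intrinsics and any distortion apply to the point x, -y, -z); pixel columns grow to the right and rows downward; lengths in mm; the calibration is good to about 2 mm. The wrist camera is an equidistant fisheye: a pixel r from the principal point sees the ray r / f radians off the axis. A picture is of the moment at which its call begins. There is no depth.
- manip.sign_off(): hands the job in; it is judged then, once.
Trained networks look in a picture, given as the dict that the camera call returned (one of the last four; its "shot" number tells which), for a name from the list of things; names that differ only in an ending like _2 or _b are one class to them, and where a whole thing is asked for, a point or a joint stands for the part that bears it (a point fixed in the world has none). Each returns a list of dicts, best first, with "confidence" (0 to 1); they miss things now and then, are a little off and sometimes report something else, mostly with a low value. They report only what shows in the picture. A call takes as long as a camera call. They do not tell look-alikes from the thing itself.
- manip.masks_of(picture, thing): "pixels" (480x640 bool, what is visible of it) and "box" ([centre column, centre row, width, height] in pixels, round what is visible of it).
The state is a dict: "time": time; "qpos": joint angles; "joint_vel": joint speeds; "tau": joint torques, N m; "ee_pos": TCP position; "tool_rot": TCP orientation; "contact_force": force on the tool from outside, world axes, zero at the start; "torque": the same for the moment, N m; "grip_width": opening from 0.0 (shut) to 1.0 (fully open); "grip_force": force on a finger pad.
Only numpy, scipy, OpenCV 4.12 (cv2) and the standard library are available. Lean on these libraries where they do the work, as an engineer would, in place of code of your own. Each camera call takes 0.05 s, during which the arm holds its last target. There are 200 camera calls.

## Task

Prepare the instrument cover for pinning: first lay the T-handled hinge pin centrally in the two raised V rests beside the hinge, plain tip towards the hinge, and let go of it. Then pick up the loose cover (it has a blue rib to grip), bring its knuckle between the two fixed knuckles so that the holes line up for the pin, and finish while still holding it there, level and free, resting on nothing but the gripper. Leave the other things on the bench where they are.

Things in the scene. Friction and masses are not known exactly. Their poses are not given: they have to be found in the camera images.
- housing: fixed housing; place and yaw vary. Sizes mm. Origin on the bench under hinge_axis; z up, y along the hinge, +x to its white box (x 50 to 155, y +-59, 98 high). Two knuckles: tubes along y, outside 26, bore 16, from y 20 to 45 and -45 to -20, axis at x 0, z 110. A post behind each (x 22 to 48, to z 120). Open below and between them
- hinge_axis (a point): point on the hinge axis midway between the two fixed steel knuckles (40 mm gap), 110 mm above the bench; axes as housing
- pin_seat (a point): Pin rest: two blue posts 8 mm thick, 70 mm apart along y, each with an upward 90-degree V, about 28 mm wide; open between the posts. This point is midway between them where the resting pin_grip lies: 130 mm from hinge_axis along housing +y and level with it (110 mm up), so the resting pin is in line with the bore. Axes as housing
- pin_grip (a point): brass hinge pin lying on the bench, 90 g: round rod 10 mm diameter, 130 mm long, along its y, with a red T handle (24 mm wide in x, 8 long, 10 high) at the +y end. This point is its balance point on the rod axis, 5 mm above the bench, 75 mm from the plain tip (at -y), 55 mm from the handle
- pin_tip (a point): centre of the pin's plain tip end, axes as pin_grip
- cover_grip (a point): loose cover flat on the bench, 0.25 to 0.42 kg: aluminium plate 120 (x) x 90 (y) x 8 mm, x -70 to +50, with an upright blue rib 12 mm thick in x, 50 long in y, from 8 to 53 mm above its underside. This point: middle of the rib, 35 mm above the underside, over the balance point; z up, +x to its knuckle. Fitted, it lies on the -x side of the hinge, axes parallel to the housing
- cover_knuckle (a point): centre of the bore of the steel knuckle (tube along y, outside 26, bore 16, 30 mm long) on a tongue at the cover: 70 mm from cover_grip along cover x and 22 mm below it
- knuckle_left (a point): centre of the knuckle bore's +y end, 15 from cover_knuckle along y (mm)
- knuckle_right (a point): centre of the knuckle bore's -y end, 15 from cover_knuckle along -y (mm)
- screwdriver: screwdriver lying flat, 160 long, up to about 30 thick (bystander); may lie in the pin's usual place, the pin then lies in its place (mm)
- solvent: amber solvent bottle with blue cap, 86 across, 170 tall (bystander); origin at the centre of its underside (mm)
- beaker: open glass beaker, 70 across, 90 tall (bystander); origin at the centre of its underside (mm)
- jar: small glass jar with red cap, 56 across, 70 tall (bystander); origin at the centre of its underside (mm)
- oring: black rubber seal ring lying flat, 76 across, 6 thick (bystander); origin at the centre of its underside (mm)
- vials: white tray 100 x 140 x 35 full of small amber vials with blue caps, 48 tall in all (bystander); origin at the centre of its underside (mm)
Mind the look-alikes: they are no part of the job. What is shaped like the part that bears cover_grip but red is not meant.

How it is judged (in metres and radians):
On the way:
1. the pin lies in both V rests, central, tip towards the hinge, let go (x of pin_grip in the frame of pin_seat between -0.004 and 0.004 m and z of pin_grip in the frame of pin_seat between -0.004 and 0.004 m and y of pin_grip in the frame of pin_seat between -0.012 and 0.012 m and angle between the y axis of pin_grip and the y axis of housing, either way round below 0.08 rad and y of pin_tip in the frame of pin_seat below -0.05 m and contact force between the fingers and pin below 0.05 N), for 0.3 s.
At the end, for the whole second after the job is handed in: Pin released in both Vs, tip to the hinge (4 mm across and up, 12 mm along, 0.08 rad). Cover held level (0.15 rad), rib over 120 mm up; both ends of its bore within 4 mm of the hinge axis across and up, 6 mm along; under 1.5 N on the housing (all of step 1 and x of knuckle_left in the frame of hinge_axis between -0.004 and 0.004 m and z of knuckle_left in the frame of hinge_axis between -0.004 and 0.004 m and x of knuckle_right in the frame of hinge_axis between -0.004 and 0.004 m and z of knuckle_right in the frame of hinge_axis between -0.004 and 0.004 m and y of cover_knuckle in the frame of hinge_axis between -0.006 and 0.006 m and angle between cover_grip's own z axis and vertical below 0.15 rad and height (world z) of cover_grip above 0.12 m and contact force between the fingers and cover above 2 N and contact force between cover and housing below 1.5 N); the arm keeps its last pose, push and grip.
It fails at once if another thing on the bench is shifted by more than 3 cm (distance of any of screwdriver, solvent, beaker, jar, oring, vials from where it was at the start of the episode above 0.03 m).
It also fails if it takes over 58 s, if anything falls off the work surface, if the arm or the gripper's body presses on something with over 40 N, if the wrist force passes 120 N, or if a joint passes its speed limit or range.

## Working session

There is one attempt and no reset: what is moved stays moved. The work goes in short steps, Python scripts to look and compute and a tool call to move; the robot and the scene stay as the last step left them, time stands still between calls to the robot, and variables do not carry over. Pictures are saved under pics/ and viewed, at most 10 in all, crops included, and the job is handed in when it is done.

Besides the shell and the picture viewer there is one more tool, called after "Emit:" as name(argument=value, ...), one argument or row to a line, values as JSON. servo_tool: Moves the arm, as the interface text tells. Its arguments: {"type":"object","properties":{"moves":{"type":"array"}},"required":["moves"]}

```bash
mkdir -p pics
cat > h.py <<'E'
import numpy as np, cv2, pickle
from scipy.spatial.transform import Rotation as R
from station import manip
def ray(p,uv):
    K=np.array(p["intrinsics"]);uv=np.atleast_2d(np.array(uv,float))
    x=(uv[:,0]-K[0,2])/K[0,0];y=(uv[:,1]-K[1,2])/K[1,1]
    if p.get("fish"):
        r=np.hypot(x,y)+1e-12;d=np.c_[x/r*np.sin(r),-y/r*np.sin(r),-np.cos(r)]
    else: d=np.c_[x,-y,-np.ones_like(x)]
    return d@rot(p).T
def rot(p):
    o=np.array(p["orientation"]);return o if o.shape==(3,3) else R.from_quat(o).as_matrix()
def onz(p,uv,z):
    d=ray(p,uv);c=np.array(p["xyz"]);return c+d*((z-c[2])/d[:,2])[:,None]
def proj(p,X):
    K=np.array(p["intrinsics"]);q=(np.atleast_2d(X)-np.array(p["xyz"]))@rot(p)
    x,y,z=q[:,0],-q[:,1],-q[:,2]
    if p.get("fish"):
        r=np.hypot(x,y)+1e-12;t=np.arctan2(r,z);x,y=x/r*t,y/r*t
    else: x,y=x/z,y/z
    return np.c_[x*K[0,0]+K[0,2],y*K[1,1]+K[1,2]]
def get(n,save=None):
    p=manip.get_image(n);p["fish"]=n=="wrist"
    if save: cv2.imwrite(f"pics/{save}.png",p["pixels"])
    return p
E
python3 - <<'E'
from h import *
for n in("top","side"):
    p=get(n,n+"0");print(n,p["xyz"],p["orientation"],np.array(p["intrinsics"]).tolist(),[k for k in p])
    for t in["housing","pin_grip","cover_grip","screwdriver","solvent","beaker","jar","oring","vials"]:
        try:
            for m in manip.masks_of(p,t)[:3]: print(t,round(m["confidence"],2),np.round(m["box"]), onz(p,[m["box"][:2]],0)[0].round())
        except Exception as e: print(t,e)
E
```

```text
top [ 328.09065621   89.49021381 1164.05055703] [ 0.0767393  -0.07214791 -0.68616025  0.7197846 ] [[464.3452725641081, 0.0, 325.33881754303104], [0.0, 464.3452725641081, 240.8121089631318], [0.0, 0.0, 1.0]] ['pixels', 'intrinsics', 'xyz', 'orientation', 'shot', 'fish']
housing 0.95 [366. 203. 113.  87.] [683.   1.   0.]
housing 0.74 [476. 294.  43.  67.] [ 459. -279.    0.]
pin_grip 0.77 [264. 273.  50.  13.] [486. 253.   0.]
cover_grip 0.85 [476. 295.  42.  66.] [ 457. -280.    0.]
cover_grip 0.69 [334. 305.  52.  61.] [414.  73.   0.]
cover_grip 0.47 [502. 202.  45.  43.] [ 703. -353.    0.]
screwdriver 0.92 [390. 278.   9.  64.] [488. -65.   0.]
solvent 0.6 [502. 203.  48.  45.] [ 699. -353.    0.]
solvent 0.56 [448. 217.  28.  29.] [ 654. -210.    0.]
beaker 0.66 [232. 195.  32.  33.] [687. 354.   0.]
oring 0.61 [367. 200. 113.  81.] [692.  -0.   0.]
oring 0.54 [446. 217.  28.  29.] [ 656. -207.    0.]
oring 0.26 [263. 273.  46.  16.] [487. 255.   0.]
vials 0.71 [157. 286.  71.  55.] [442. 521.   0.]
side [ 453.22888634 -684.88861193  874.26914585] [ 0.38014206 -0.01998646 -0.056
[... 188 characters left out ...]
']
housing 0.76 [391. 269.  85. 107.] [711.  41.  -0.]
cover_grip 0.92 [308. 398.  74.  46.] [ 461. -283.    0.]
cover_grip 0.86 [279. 269.  60.  40.] [418.  77.   0.]
screwdriver 0.89 [310. 305.  61.  16.] [486. -46.   0.]
screwdriver 0.66 [308. 397.  78.  47.] [ 461. -281.    0.]
screwdriver 0.49 [424. 392.  51.  71.] [ 702. -299.    0.]
solvent 0.76 [424. 391.  49.  67.] [ 703. -296.    0.]
beaker 0.87 [359. 185.  23.  35.] [689. 402.   0.]
jar 0.61 [325. 174.  18.  29.] [586. 478.   0.]
oring 0.83 [394. 352.  32.  35.] [ 661. -200.    0.]
oring 0.33 [308. 398.  76.  51.] [ 459. -282.    0.]
vials 0.96 [283. 169.  40.  36.] [451. 520.   0.]
vials 0.2 [325. 175.  16.  32.] [586. 470.   0.]
```

Run:
```python
import cv2
a=cv2.imread("pics/top0.png");cv2.imwrite("pics/topc.png",cv2.resize(a[140:360,120:540],(800,419),interpolation=cv2.INTER_CUBIC))
```

```text
(no output)
```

View pics/topc.png

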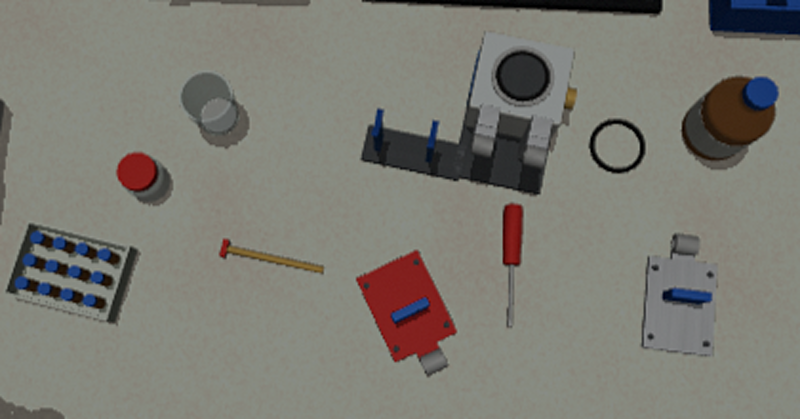

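View pics/side0.png

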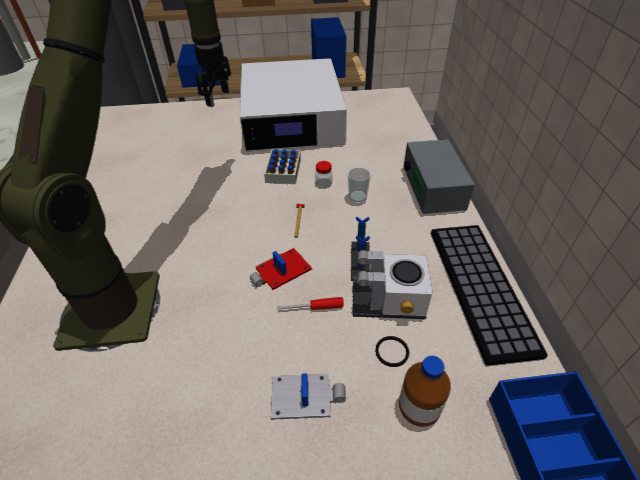

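Run:
```python
from h import *
p=get("top");s=get("side");w=get("wrist")
print("wrist",w["xyz"],rot(w).round(3).tolist(),np.array(w["intrinsics"])[:,[0,2]].tolist())
print(manip.state()["ee_pos"],manip.state()["tool_rot"])
def line(q,m,z):
    v,u=np.nonzero(m);X=onz(q,np.c_[u,v],z)[:,:2];c=X.mean(0);a=np.linalg.svd(X-c,full_matrices=False)[2][0]
    t=(X-c)@a;return c.round(1),a.round(3),np.percentile(t,[1,99]).round(1),np.degrees(np.arctan2(a[1],a[0])).round(1)
for n,q in(("top",p),("side",s)):
    for t in("pin_grip","cover_grip"):
        for m in manip.masks_of(q,t): print(n,t,round(m["confidence"],2),line(q,m["pixels"],5))
a=p["pixels"][150:250,300:430];a=cv2.resize(a,None,fx=6,fy=6,interpolation=cv2.INTER_CUBIC);a=cv2.convertScaleAbs(a,alpha=1.6)
cv2.imwrite("pics/hz.png",a)
```

```text
wrist [212.39851339 592.10574035 374.96529646] [[0.439, -0.864, -0.247], [0.899, 0.422, 0.121], [-0.0, -0.275, 0.961]] [[371.64829954431775, 319.2508084646716], [0.0, 244.93745887850736], [0.0, 1.0]]
[274.52164886 561.50819241 231.31497266] [ 2.25428494e-01  9.74259715e-01  4.58821108e-05 -8.70775240e-06]
top pin_grip 0.52 (array([481.3, 261.3]), array([0.17 , 0.985]), array([-68.4,  64.2]), np.float64(80.2))
top cover_grip 0.7 (array([685.2, -29.3]), array([ 0.6, -0.8]), array([-162.8,  132.3]), np.float64(-53.2))
top cover_grip 0.63 (array([421.2,  74.2]), array([-0.878, -0.479]), array([-66.5,  82.1]), np.float64(-151.4))
side cover_grip 0.79 (array([421.4,  75.1]), array([-0.902, -0.431]), array([-69.5,  78.6]), np.float64(-154.5))
side cover_grip 0.77 (array([ 452.4, -278.7]), array([-0.998,  0.056]), array([-82.3,  66. ]), np.float64(176.8))
```

View pics/hz.png

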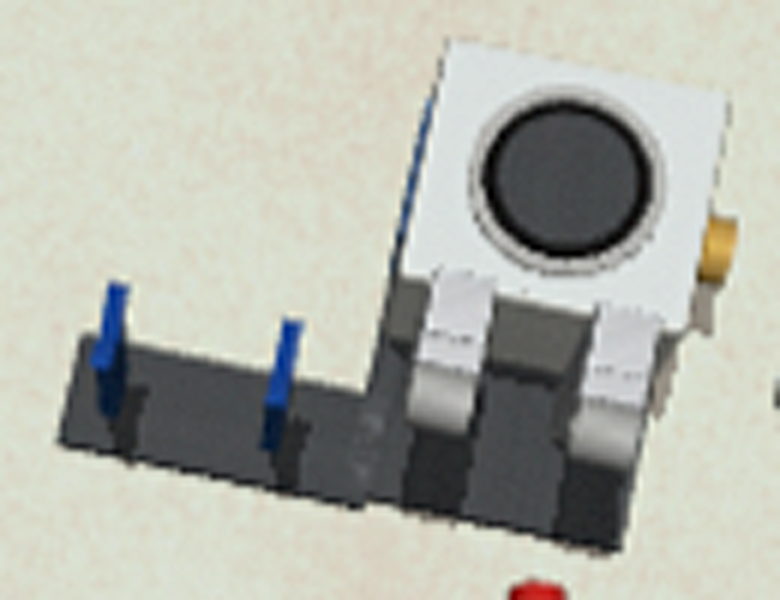

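```bash
cat >> h.py <<'E'
def H(par,X):
    c,s=np.cos(par[2]),np.sin(par[2]);X=np.atleast_2d(np.array(X,float))
    return np.c_[par[0]+c*X[:,0]-s*X[:,1],par[1]+s*X[:,0]+c*X[:,1],X[:,2]]
E
python3 - <<'E'
from h import *
from scipy.optimize import least_squares
p=get("top")
c=lambda q:(np.array(q,float)+.5)/6-.5+[300,150]
uv=c([(450,40),(730,95),(688,325),(402,276)]);X=[(155,59,98),(155,-59,98),(50,-59,98),(50,59,98)]
f=least_squares(lambda q:(proj(p,H(q,X))-uv).ravel(),[640,10,-.2]);print(f.x,np.degrees(f.x[2]),f.fun.round(2))
print("seat",H(f.x,[(0,130,110)]).round(1))
T=[(14,165,117),(-14,165,117),(14,95,117),(-14,95,117),(0,45,123),(0,20,123),(0,-20,123),(0,-45,123),(22,32,120),(22,-32,120)]
print(((proj(p,H(f.x,T))-[300,150]+.5)*6-.5).round().tolist())
E
```

```text
[ 6.12733081e+02 -4.11479134e+01 -1.53307603e-01] -8.783878618316729 [-0.61 -0.81  0.47 -0.9   0.55  1.45 -0.42  0.17]
seat [[632.6  87.3 110. ]]
[[121.0, 297.0], [106.0, 364.0], [296.0, 331.0], [283.0, 399.0], [417.0, 386.0], [481.0, 398.0], [583.0, 418.0], [647.0, 430.0], [459.0, 341.0], [622.0, 372.0]]
```

Emit:
servo_tool(
  moves=[85,0.6,-0.9,0,0,0,-6,85,0.6,-0.9,0,0,0,-6,85,0.6,-0.9,0,0,0,-6,85,0.6,-0.9,0,0,0,-6,85,0.6,-0.9,0,0,0,-6,85,0.6,-0.9,0,0,0,-6,85,0.6,-0.9,0,0,0,-6,85,0.6,-0.9,0,0,0,-6],
)

```text
time: 2.07
ee_pos: [395.2, 380.5, 231.5]
tool_rot: [0.604, 0.797, 0.0, 0.0]
contact_force: [0.0, -0.5, -0.3]
grip_width: 0.998
grip_force: 0.0
```

Emit:
servo_tool(
  moves=[85,0.58,-0.75,-0.4,0,0,-4.3,85,0.58,-0.75,-0.4,0,0,-4.3,85,0.58,-0.75,-0.4,0,0,-4.3,85,0.58,-0.75,-0.4,0,0,-4.3,85,0.58,-0.75,-0.4,0,0,-4.3,85,0.58,-0.75,-0.4,0,0,-4.3,85,0,0,0,0,0,0],
)

```text
time: 2.65
ee_pos: [484.3, 262.9, 169.9]
tool_rot: [0.769, 0.64, -0.001, 0.002]
contact_force: [1.2, -1.0, 0.3]
grip_width: 0.993
grip_force: 0.0
```

```bash
cat > pin.py <<'E'
from h import *
import sys
w=get("wrist",sys.argv[1]);z=float(sys.argv[2])
for m in manip.masks_of(w,"pin_grip"):
    k=m["pixels"];v,u=np.nonzero(k);X=onz(w,np.c_[u,v],z)[:,:2];c=X.mean(0);a=np.linalg.svd(X-c,full_matrices=False)[2][0];a*=np.sign(a[1])
    t=(X-c)@a;n=(X-c)@[a[1],-a[0]]
    print(round(m["confidence"],2),m["box"],len(u),c.round(1),np.degrees(np.arctan2(a[1],a[0])).round(2),"t",np.percentile(t,[.3,99.7]).round(1))
    for lo in range(-70,80,10):
        s=(t>=lo)&(t<lo+10)
        if s.sum()>3: print(lo+5,n[s].mean().round(1),np.ptp(n[s]).round(1),end=" | ")
    g=c+a*(np.percentile(t,.3)+75);print("\ngrip",g.round(1))
print(manip.state()["ee_pos"],manip.state()["tool_rot"])
E
python3 pin.py w1 5
```

```text
0.65 [314.9, 228.3, 28.6, 152.2] 2013 [482.1 266. ] 80.31 t [-80.1  59.4]
-65 -0.1 9.1 | -55 -0.0 9.1 | -45 0.1 9.0 | -35 0.2 9.6 | -25 0.0 9.7 | -15 0.2 9.6 | -5 0.0 9.4 | 5 0.1 8.6 | 15 -0.2 10.1 | 25 -0.4 10.2 | 35 -0.0 10.1 | 45 0.2 9.2 | 55 0.1 24.7 | 65 -7.3 3.3 | 
grip [481.2 261. ]
[481.93992908 268.05737928 170.98782254] [ 7.65779645e-01  6.43102940e-01 -3.50730738e-04  1.43986415e-04]
```

View pics/w1.png

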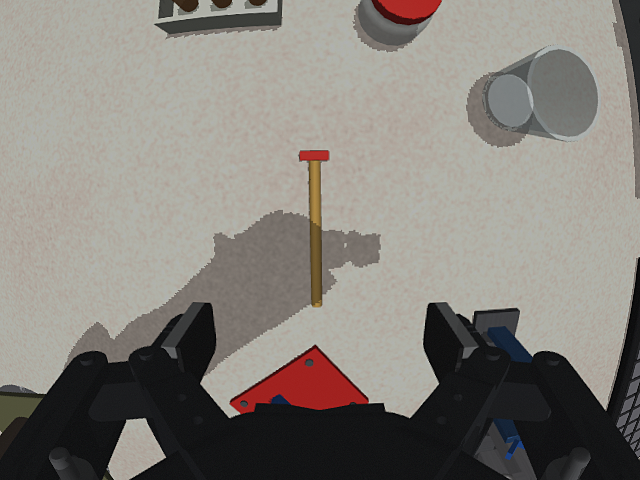

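Emit:
servo_tool(
  moves=[85,0,-0.1,-0.9,0,0,0,85,0,-0.2,-0.9,0,0,0,85,0,0,-0.9,0,0,0,85,0,0,-0.9,0,0,0,85,0,0,-0.9,0,0,0,85,0,0,-0.8,0,0,0,60,0,0,-0.6,0,0,0,40,0,0,-0.4,0,0,0],
)

```text
time: 3.42
ee_pos: [480.4, 263.2, 12.6]
tool_rot: [0.764, 0.645, -0.0, -0.001]
contact_force: [0.4, 0.6, 0.3]
grip_width: 0.738
grip_force: 0.0
```

Emit:
servo_tool(
  moves=[30,0,0,-0.2,0,0,0,30,0,0,-0.15,0,0,0,30,0,0,0,0,0,0,30,0,0,0,0,0,0],
)

```text
time: 3.75
ee_pos: [481.9, 262.0, 5.7]
tool_rot: [0.765, 0.644, 0.001, 0.0]
contact_force: [0.3, -0.6, 0.8]
grip_width: 0.352
grip_force: 0.0
```

Emit:
servo_tool(
  moves=[25,0,0,-0.1,0,0,0,5,0,0,0,0,0,0,0,0,0,0,0,0,0,0,0,0,0,0,0,0,0,0,0,0,0,0,0,0,0,0,0,0,0,0],
)

```text
time: 4.25
ee_pos: [481.8, 261.7, 3.1]
tool_rot: [0.765, 0.644, 0.0, 0.0]
contact_force: [-1.4, -0.8, 5.8]
grip_width: 0.079
grip_force: 58.9
```

Emit:
servo_tool(
  moves=[0,0,0,0.3,0,0,0,0,0,0,0.6,0,0,0,0,0,0,0.9,0,0,0,0,0,0,0.9,0,0,0,0,0,0,0.9,0,0,0,0,0,0,0.9,0,0,0,0,0,0,0.5,0,0,0,0,0,0,0,0,0,0],
)

```text
time: 4.92
ee_pos: [483.1, 262.2, 130.4]
tool_rot: [0.765, 0.644, 0.003, 0.001]
contact_force: [0.5, 0.1, -0.8]
grip_width: 0.079
grip_force: 58.8
```

```bash
python3 pin.py w2 128
```

```text
0.83 [318.8, 282.9, 65.6, 252.9] 6442 [486.8 281.2] 80.31 t [-76.8  43.9]
-65 -0.1 9.9 | -55 -0.2 9.1 | -45 -0.0 7.5 | -35 0.0 7.3 | -25 0.3 7.9 | -15 0.3 9.8 | -5 0.2 10.9 | 5 -0.1 10.7 | 15 -0.0 10.2 | 25 0.0 10.0 | 35 0.0 25.6 | 45 -0.3 25.5 | 
grip [486.5 279.4]
[481.44651652 261.50029299 127.69003409] [7.65224025e-01 6.43764036e-01 2.36779849e-04 4.22297768e-05]
```

View pics/w2.png

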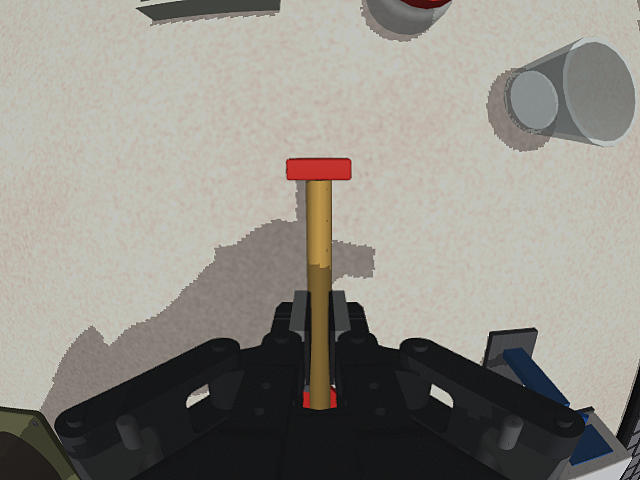

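Emit:
servo_tool(
  moves=[0,0.4,-0.9,0.4,0,0,1,0,0.4,-0.9,0.4,0,0,0,0,0.4,-0.9,0.4,0,0,0,0,0.4,-0.9,0.4,0,0,0,0,0.4,-0.9,0.4,0,0,0,0,0.4,-0.9,0.4,0,0,0,0,0.4,-0.9,0.4,0,0,0,0,0.4,-0.9,0.1,0,0,0],
)

```text
time: 5.68
ee_pos: [561.8, 80.3, 199.9]
tool_rot: [0.76, 0.65, -0.0, -0.0]
contact_force: [0.6, 0.3, -1.0]
grip_width: 0.083
grip_force: 58.8
```

Emit:
servo_tool(
  moves=[0,0.4,-0.9,0,0,0,0,0,0.4,-0.9,0,0,0,0,0,0.3,-0.9,0,0,0,0,0,0,-0.2,0,0,0,0,0,0,0,0,0,0,0,0,0,0,0,0,0,0,0,0,0,0,0,0,0],
)

```text
time: 6.27
ee_pos: [588.2, 11.1, 199.2]
tool_rot: [0.759, 0.651, -0.0, -0.001]
contact_force: [-0.5, 0.8, -1.6]
grip_width: 0.084
grip_force: 58.8
```

Run:
```python
from h import *
w=get("wrist","w3");pickle.dump(w,open("w3.pkl","wb"))
s=manip.state();print(s["ee_pos"],s["tool_rot"],s["grip_width"])
q=[612.7,-41.1,-.1533]
T=[(14,165,117),(-14,165,117),(14,95,117),(-14,95,117),(0,45,123),(0,-45,123),(50,59,98),(155,59,98)]
print(proj(w,H(q,T)).round().tolist())
```

```text
[588.37471377  11.21503839 199.49361588] [ 7.58679434e-01  6.51463450e-01 -8.60213587e-05 -9.38759841e-04] 0.07800512406088038
[[395.0, 67.0], [349.0, 65.0], [394.0, 180.0], [349.0, 179.0], [370.0, 260.0], [363.0, 378.0], [436.0, 230.0], [557.0, 232.0]]
```

View pics/w3.png

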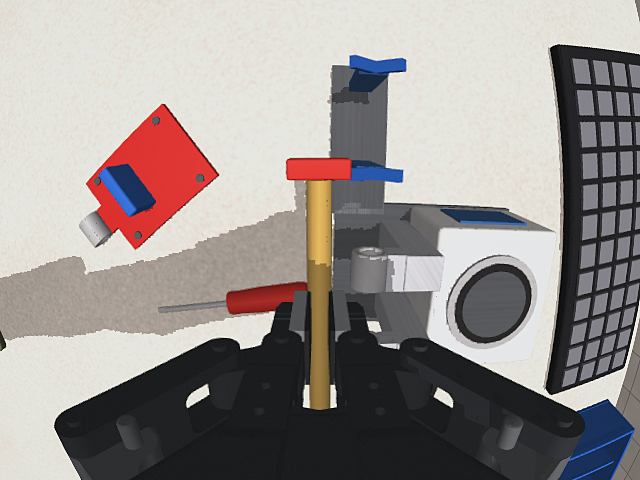

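Run:
```python
from h import *
w=pickle.load(open("w3.pkl","rb"))
a=w["pixels"];b=np.zeros((600,800,3),np.uint8)
b[:,:400]=cv2.resize(a[40:190,330:430],(400,600),interpolation=cv2.INTER_CUBIC)
b[:400,400:]=cv2.resize(a[200:300,340:440],(400,400),interpolation=cv2.INTER_CUBIC)
b[400:,400:]=cv2.resize(a[205:255,500:600],(400,200),interpolation=cv2.INTER_CUBIC)
cv2.imwrite("pics/w3c.png",b)
```

```text
(no output)
```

View pics/w3c.png

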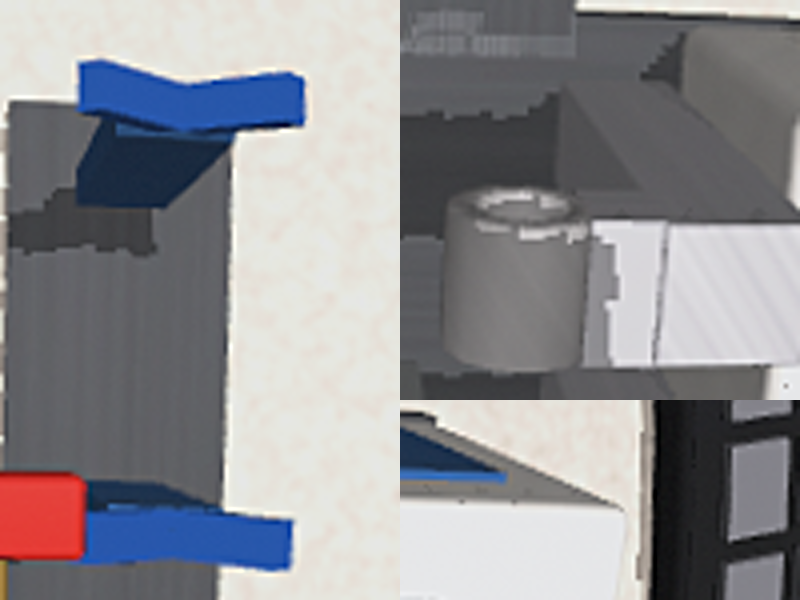

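Run:
```python
from h import *
from scipy.optimize import least_squares
w=pickle.load(open("w3.pkl","rb"))
X=[(0,169,103),(0,161,103),(0,99,103),(0,45,110),(155,59,98),(50,59,98)]
uv=np.array([(376.5,61),(376.6,72.3),(376,167.8),(370,252),(555,232),(432,232)])
for sel in([0,1,2,3,4,5],[0,1,2,3],[3,4,5]):
    f=least_squares(lambda q:(proj(w,H(q,np.array(X)[sel]))-uv[sel]).ravel(),[612,-41,-.15],loss="soft_l1");print(f.x.round(2),np.degrees(f.x[2]).round(2),"seat",H(f.x,[(0,130,110)]).round(1),(proj(w,H(f.x,X))-uv).round(1).tolist())
# pin pointing check: handle at TCP + 63 along
print(np.degrees(2*np.arctan2(.65146,.75868))-90)
s=manip.state();e=s["ee_pos"];th=np.radians(81.3);d=np.array([np.cos(th),np.sin(th),0])
print(proj(w,[e+d*55+[0,0,7],e+d*63+[0,0,7]]).round(1))
```

```text
[ 6.1317e+02 -3.9030e+01 -1.8000e-01] -10.3 seat [[636.4  88.9 110. ]] [[0.1, 0.5], [-0.3, 1.0], [-3.1, -0.1], [-0.4, -1.2], [3.0, 2.0], [6.5, -3.5]]
[ 6.1405e+02 -3.9080e+01 -1.8000e-01] -10.05 seat [[636.7  88.9 110. ]] [[0.3, 0.4], [0.0, 0.9], [-2.4, -0.2], [0.7, -1.3], [3.7, 1.1], [7.4, -3.9]]
[ 6.109e+02 -4.021e+01 -1.600e-01] -9.25 seat [[631.8  88.1 110. ]] [[-7.9, 2.3], [-8.0, 2.9], [-9.1, 2.0], [-4.8, 1.0], [0.3, 0.3], [2.3, -2.7]]
-8.69623678248746
[[318.3 180.9]
 [318.3 159.3]]
```

Emit:
servo_tool(
  moves=[0,0.48,0.78,0,0,0,-1,0,0.48,0.78,0,0,0,0,0,0.48,0.78,0,0,0,0,0,0.48,0.78,-0.5,0,0,0,0,0,0,-0.9,0,0,0,0,0,0,-0.9,0,0,0,0,0,0,-0.5,0,0,0,0,0,0,0,0,0,0],
)

```text
time: 6.98
ee_pos: [634.1, 87.9, 126.9]
tool_rot: [0.765, 0.644, -0.003, -0.002]
contact_force: [0.2, -0.6, -0.5]
grip_width: 0.08
grip_force: 58.8
```

Run:
```python
from h import *
w=get("wrist","w4");pickle.dump(w,open("w4.pkl","wb"))
s=manip.state();print(s["ee_pos"],s["tool_rot"],s["contact_force"])
a=w["pixels"].astype(int);b=(a[:,:,0]>120)&(a[:,:,2]<80)&(a[:,:,1]<120)
n,l,st,c=cv2.connectedComponentsWithStats(b.astype(np.uint8))
print([ (st[i].tolist(),c[i].round().tolist()) for i in range(1,n) if st[i][4]>80])
cv2.imwrite("pics/w4c.png",cv2.resize(w["pixels"][60:360,200:500],(600,600),interpolation=cv2.INTER_CUBIC))
```

```text
[635.60685931  87.5976251  128.78052937] [ 0.76489725  0.64415003 -0.00141651 -0.00096382] [ 0.23739617 -0.62047405 -0.2059249 ]
[([332, 207, 31, 23, 557], [347.0, 219.0]), ([281, 209, 25, 21, 416], [292.0, 219.0]), ([39, 289, 40, 51, 470], [57.0, 313.0])]
```

View pics/w4c.png

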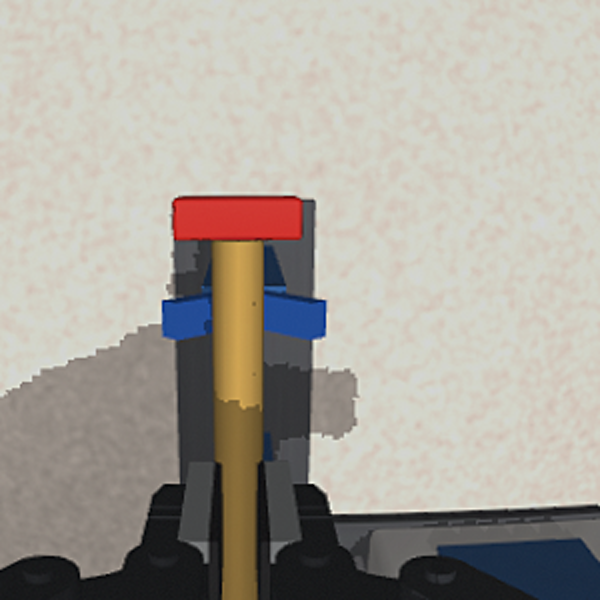

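Emit:
servo_tool(
  moves=[0,0.06,0,-0.3,0,0,0,0,0,0,-0.3,0,0,0,0,0,0,-0.15,0,0,0,0,0,0,-0.08,0,0,0,0,0,0,0,0,0,0,0,0,0,0,0,0,0],
)

```text
time: 7.53
ee_pos: [638.5, 87.0, 111.2]
tool_rot: [0.765, 0.644, 0.0, -0.0]
contact_force: [-4.5, -0.6, 10.2]
grip_width: 0.082
grip_force: 60.1
```

Emit:
servo_tool(
  moves=[0,-0.08,0,0,0,0,0,0,0,0,0,0,0,0,0,0,0,0,0,0,0],
)

```text
time: 7.78
ee_pos: [636.6, 87.0, 109.5]
tool_rot: [0.765, 0.644, 0.0, 0.0]
contact_force: [-1.0, 0.3, 2.1]
grip_width: 0.08
grip_force: 59.1
```

Good: the pin slid 1.7 mm down the V. Another small shift, then release.

Emit:
servo_tool(
  moves=[0,-0.03,0,-0.04,0,0,0,0,0,0,0,0,0,0,10,0,0,0,0,0,0,14,0,0,0,0,0,0,18,0,0,0,0,0,0,25,0,0,0,0,0,0,45,0,0,0,0,0,0,60,0,0,0,0,0,0],
)

```text
time: 8.45
ee_pos: [635.8, 86.9, 108.2]
tool_rot: [0.765, 0.644, -0.0, 0.0]
contact_force: [-0.2, 0.2, 0.1]
grip_width: 0.566
grip_force: 0.0
```

Emit:
servo_tool(
  moves=[60,0,0,0.2,0,0,0,60,0,0,0.6,0,0,0,60,0,0,0.9,0,0,0,60,0,0,0.9,0,0,0,60,-0.4,-0.6,0.4,0,0,0,60,-0.6,-0.8,0.4,0,0,0,60,-0.6,-0.7,0,0,0,0,60,0,0,0,0,0,0],
)

```text
time: 9.12
ee_pos: [593.1, 28.8, 194.5]
tool_rot: [0.767, 0.641, -0.002, 0.001]
contact_force: [-0.4, -0.7, 0.3]
grip_width: 0.7
grip_force: 0.0
```

Emit:
servo_tool(
  moves=[60,0,0,0,0,0,0,60,0,0,0,0,0,0],
)

```text
time: 9.28
ee_pos: [596.3, 35.2, 193.6]
tool_rot: [0.765, 0.644, 0.001, -0.0]
contact_force: [0.6, 0.6, -0.9]
grip_width: 0.703
grip_force: 0.0
```

Run:
```python
from h import *
w=get("wrist","w5");pickle.dump(w,open("w5.pkl","wb"))
s=manip.state();print(s["ee_pos"],s["tool_rot"],s["contact_force"])
for m in manip.masks_of(w,"pin_grip"):
    v,u=np.nonzero(m["pixels"]);X=onz(w,np.c_[u,v],110)[:,:2];c=X.mean(0);a=np.linalg.svd(X-c,full_matrices=False)[2][0];a*=np.sign(a[1]);t=(X-c)@a
    print(m["confidence"],c,np.degrees(np.arctan2(a[1],a[0])),np.percentile(t,[.3,99.7]),"grip by handle",c+a*(t.max()-63))
p=get("top")
t=p["pixels"];b=np.zeros((600,800,3),np.uint8)
b[:,:400]=cv2.resize(w["pixels"][40:340,240:440],(400,600),interpolation=cv2.INTER_CUBIC)
b[:400,400:]=cv2.resize(t[170:270,300:400],(400,400),interpolation=cv2.INTER_CUBIC)
cv2.imwrite("pics/w5c.png",b)
```

```text
[596.39502808  35.73683118 193.42220885] [ 7.64842109e-01  6.44217419e-01  6.72584927e-04 -1.16939334e-04] [ 0.08126921  0.73476979 -0.71409908]
0.72 [636.11327521  89.56236812] 80.3033103855868 [-78.09587855  62.22962904] grip by handle [636.04889204  89.18557994]
```

View pics/w5c.png

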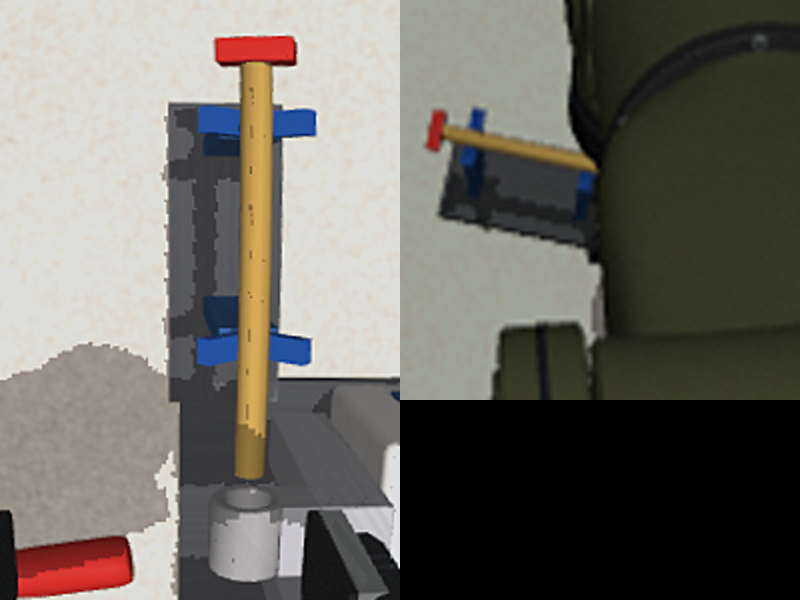

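Emit:
servo_tool(
  moves=[85,-0.4,-0.95,0,0,0,1,85,-0.4,-0.95,0,0,0,1,85,-0.4,-0.95,0,0,0,1,85,-0.4,-0.95,0,0,0,1,85,-0.4,-0.95,0,0,0,1,85,-0.4,-0.95,0,0,0,1,85,-0.4,-0.95,0,0,0,0.5,85,-0.4,-0.95,0,0,0,0],
)

```text
time: 10.1
ee_pos: [515.9, -156.0, 193.2]
tool_rot: [0.727, 0.687, 0.0, 0.0]
contact_force: [-0.3, -0.6, 0.3]
grip_width: 0.995
grip_force: 0.0
```

Emit:
servo_tool(
  moves=[85,-0.5,-0.95,0,0,0,0,85,-0.5,-0.95,0,0,0,0,85,-0.5,-0.95,0,0,0,0,85,-0.5,-0.95,0,0,0,0,85,-0.4,-0.9,0,0,0,0,85,0,-0.3,0,0,0,0,85,0,0,0,0,0,0,85,0,0,0,0,0,0],
)

```text
time: 10.77
ee_pos: [456.9, -279.6, 193.2]
tool_rot: [0.727, 0.686, 0.001, 0.0]
contact_force: [-0.2, -0.4, -0.3]
grip_width: 0.997
grip_force: 0.0
```

Run:
```python
from h import *
w5=pickle.load(open("w5.pkl","rb"))
P=onz(w5,[(368,101),(367,214.5)],110);print("posts",P.round(1),"mid",P.mean(0).round(1))
w=get("wrist","w6");pickle.dump(w,open("w6.pkl","wb"))
s=manip.state();print(s["ee_pos"],s["tool_rot"],s["contact_force"])
a=w["pixels"].astype(int);b=(a[:,:,0]>90)&(a[:,:,2]<70)&(a[:,:,0]>a[:,:,1]+40)
n,l,st,c=cv2.connectedComponentsWithStats(b.astype(np.uint8))
for i in range(1,n):
    if st[i][4]>150:
        X=onz(w,np.c_[np.nonzero(l==i)[::-1]],53)[:,:2].astype(np.float32);r=cv2.minAreaRect(X);print(st[i].tolist(),r)
for m in manip.masks_of(w,"cover_grip"): print(m["confidence"],m["box"])
cv2.imwrite("pics/w6c.png",w["pixels"])
```

```text
posts [[642.1 123.9 110. ]
 [630.6  54.3 110. ]] mid [636.3  89.1 110. ]
[ 457.12424552 -278.62037683  193.14980143] [ 7.26671912e-01  6.86984168e-01  7.93608389e-04 -2.36365655e-04] [0.0810449  0.73393091 0.10114118]
[309, 201, 15, 60, 810] ((454.9986572265625, -279.3938903808594), (47.91801834106445, 10.876605033874512), 86.32892608642578)
[626, 306, 14, 41, 425] ((825.1281127929688, -419.13067626953125), (24.166481018066406, 61.59044647216797), 22.732933044433594)
0.79 [324.3, 218.7, 168.4, 95.2]
```

View pics/w6c.png

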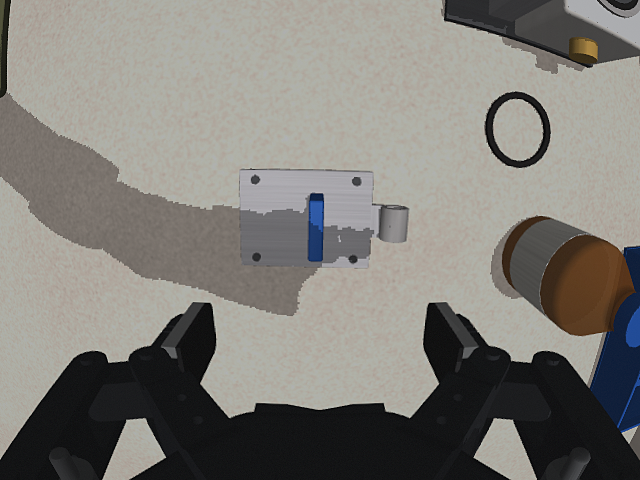

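Emit:
servo_tool(
  moves=[85,-0.08,-0.03,-0.9,0,0,-0.5,85,0,0,-0.95,0,0,0,85,0,0,-0.95,0,0,0,85,0,0,-0.95,0,0,0,85,0,0,-0.95,0,0,0,85,0,0,-0.9,0,0,0,85,0,0,-0.7,0,0,0,85,0,0,-0.4,0,0,0],
)

```text
time: 11.53
ee_pos: [454.1, -278.8, 23.8]
tool_rot: [0.729, 0.684, 0.0, -0.001]
contact_force: [0.1, 0.7, 0.2]
grip_width: 0.997
grip_force: 0.0
```

Emit:
servo_tool(
  moves=[70,0,0,-0.3,0,0,0,50,0,0,-0.08,0,0,0,30,0,0,0,0,0,0,10,0,0,0,0,0,0,0,0,0,0,0,0,0,0,0,0,0,0,0,0,0,0,0,0,0,0,0],
)

```text
time: 12.12
ee_pos: [454.3, -281.6, 17.3]
tool_rot: [0.731, 0.683, 0.0, 0.001]
contact_force: [-0.5, -0.0, 6.4]
grip_width: 0.13
grip_force: 60.0
```

Emit:
servo_tool(
  moves=[0,0,0,0,0,0,0,0,0,0,0,0,0,0,0,0,0,0,0,0,0],
)

```text
time: 12.37
ee_pos: [454.3, -281.7, 17.3]
tool_rot: [0.731, 0.683, 0.0, 0.001]
contact_force: [-1.0, 0.2, 6.1]
grip_width: 0.129
grip_force: 60.1
```

Emit:
servo_tool(
  moves=[0,0,0,0.3,0,0,0,0,0,0,0.6,0,0,0,0,0,0,0.9,0,0,0,0,0,0,0.9,0,0,0,0,0,0,0.9,0,0,0,0,0,0,0.9,0,0,0,0,0.2,0.7,0.5,0,0,-1,0,0.2,0.7,0.3,0,0,-1],
)

```text
time: 13.03
ee_pos: [463.5, -247.5, 150.8]
tool_rot: [0.744, 0.668, 0.0, 0.001]
contact_force: [-0.3, 0.5, -3.7]
grip_width: 0.132
grip_force: 58.8
```

Emit:
servo_tool(
  moves=[0,0.1,0.9,0,0,0,-1,0,0.1,0.9,0,0,0,-1,0,0.1,0.9,0,0,0,-1,0,0.1,0.9,0,0,0,-0.8,0,0.1,0.9,0,0,0,0,0,0.1,0.9,0,0,0,0,0,0.1,0.9,0,0,0,0,0,0.1,0.9,0,0,0,0],
)

```text
time: 13.7
ee_pos: [483.0, -65.0, 148.9]
tool_rot: [0.764, 0.645, -0.0, -0.0]
contact_force: [1.2, -0.2, -3.1]
grip_width: 0.129
grip_force: 58.8
```

Emit:
servo_tool(
  moves=[0,0,0.9,0,0,0,0,0,0,0.9,0,0,0,0,0,0,0.3,0,0,0,0,0,0,0,0,0,0,0,0,0,0,0,0,0,0,0,0,0,0,0,0,0],
)

```text
time: 14.2
ee_pos: [483.5, -15.5, 148.9]
tool_rot: [0.765, 0.644, -0.001, 0.0]
contact_force: [0.5, -0.6, -4.3]
grip_width: 0.13
grip_force: 58.7
```

```bash
cat > cov.py <<'E'
from h import *
import sys
w=get("wrist",sys.argv[1]);pickle.dump(w,open(sys.argv[1]+".pkl","wb"))
s=manip.state();e=np.array(s["ee_pos"]);Rm=R.from_quat(s["tool_rot"]).as_matrix()
yaw=np.arctan2(Rm[1,1],Rm[0,1]);print(e.round(1),np.degrees(yaw).round(2),"tilt",np.degrees(np.arccos(-Rm[2,2])).round(2),s["contact_force"],s["torque"],s["grip_width"])
# predicted cover points given grip centre offset oy along tool/cover y, height dz of cover_grip over TCP
def cov(X,oy=2.3,dz=17.7): return H([e[0]-np.sin(yaw)*oy,e[1]+np.cos(yaw)*oy,yaw],np.array(X,float)+[0,0,e[2]+dz])
print("knuckle",cov([(70,0,-22)]).round(1))
names=["kn+y","kn-y","plate++","plate-+","plate+-","rib+y top"]
C=[(70,15,-9),(70,-15,-9),(50,45,-27),(-70,45,-27),(50,-45,-27),(0,25,18)]
print(dict(zip(names,proj(w,cov(C)).round().tolist())))
hq=[614.3,-39.0,np.radians(-9.7)]
print("hinge kn",proj(w,H(hq,[(0,45,123),(0,20,123),(0,-20,123),(0,0,110)])).round().tolist())
E
python3 cov.py w7
```

```text
[483.6 -15.7 148.9] -9.82 tilt 0.07 [ 0.16373144  0.08011415 -3.43487898] [-0.05642294 -0.00537704 -0.00797305] 0.1318086790954891
knuckle [[552.9 -25.3 144.6]]
{'kn+y': [486.0, 277.0], 'kn-y': [475.0, 340.0], 'plate++': [435.0, 198.0], 'plate-+': [160.0, 199.0], 'plate+-': [416.0, 374.0], 'rib+y top': [318.0, 281.0]}
hinge kn [[564.0, 204.0], [558.0, 249.0], [545.0, 314.0], [540.0, 275.0]]
```

View pics/w7.png

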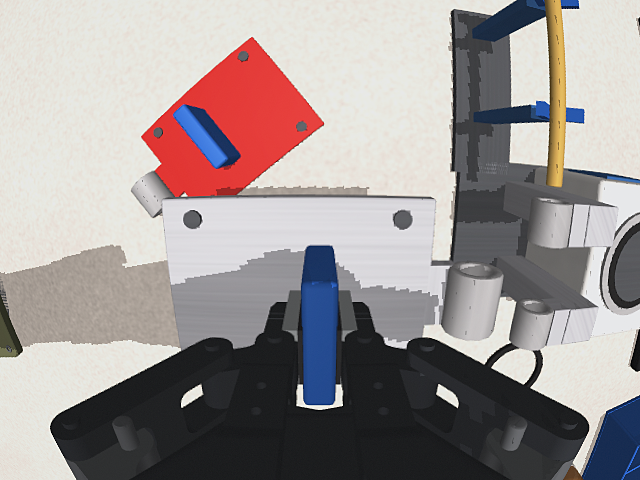

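Run:
```python
from h import *
w=pickle.load(open("w7.pkl","rb"));e=np.array([483.6,-15.7,148.9]);y=np.radians(-9.82)
g=[e[0]-np.sin(y)*2.3,e[1]+np.cos(y)*2.3,y]
print("held bore +y end",proj(w,H(g,[(70,15,e[2]-4.3)])).round(1),"obs 477,271")
hq=[614.3,-39.0,np.radians(-9.7)]
print("fixed bores",proj(w,H(hq,[(0,45,110),(0,-20,110)])).round(1).tolist(),"obs 549,204 / 532,307")
for n,uv,ref in(("held",(477,271),H(g,[(70,15,144.6)])),("L",(549,204),H(hq,[(0,45,110)])),("R",(532,307),H(hq,[(0,-20,110)]))): print(n,(onz(w,[uv],ref[0,2])-ref).round(1))
# cover tilt check from lines on the top image edge of plate
a=cv2.cvtColor(w["pixels"],cv2.COLOR_BGR2GRAY).astype(float)
for u in(180,230,280,330,380,425):
    c=cv2.GaussianBlur(a,(3,3),0)[185:215,u];print(u,185+np.argmax(np.abs(np.diff(c))),end="; ")
t=np.array(hq);print("TCP goal",H([614.3,-39.0,np.radians(-9.7)],[(-70,-2.3,114.3)]).round(1))
```

```text
held bore +y end [[474.4 267.2]] obs 477,271
fixed bores [[551.3, 200.3], [534.3, 305.1]] obs 549,204 / 532,307
held [[ 1.3 -2.1  0. ]]
L [[-1.7 -2.   0. ]]
R [[-1.7 -1.   0. ]]
180 198; 230 197; 280 197; 330 196; 380 194; 425 196; TCP goal [[544.9 -29.5 114.3]]
```

Emit:
servo_tool(
  moves=[0,0.3,-0.07,0,0,0,0.1,0,0.6,-0.14,0,0,0,0,0,0.7,-0.15,0,0,0,0,0,0.5,-0.11,-0.1,0,0,0,0,0.3,-0.07,-0.1,0,0,0,0,0,0,0,0,0,0,0,0,0,0,0,0,0,0,0,0,0,0,0,0],
)

```text
time: 14.92
ee_pos: [542.4, -27.4, 143.5]
tool_rot: [0.764, 0.646, -0.001, -0.001]
contact_force: [-0.9, -0.1, -3.8]
grip_width: 0.132
grip_force: 58.8
```

```bash
python3 cov.py w8
python3 - <<'E'
from h import *
w=pickle.load(open("w8.pkl","rb"))
a=cv2.cvtColor(w["pixels"],cv2.COLOR_BGR2GRAY)
# coarse text view of the knuckle region
s=a[180:370:5,430:600:4]
for i,r in enumerate(s): print(180+5*i,"".join(" .:-=+*#%@"[int(v)*10//256] for v in r))
E
```

```text
[542.4 -27.2 143.7] -9.56 tilt 0.11 [-0.08335891 -0.24199441 -3.39375324] [-0.02223244  0.10659271 -0.01477674] 0.13291618781675998
knuckle [[611.9 -36.6 139.4]]
{'kn+y': [486.0, 277.0], 'kn-y': [475.0, 339.0], 'plate++': [435.0, 197.0], 'plate-+': [160.0, 198.0], 'plate+-': [416.0, 374.0], 'rib+y top': [318.0, 280.0]}
hinge kn [[473.0, 199.0], [468.0, 250.0], [458.0, 323.0], [455.0, 278.0]]
180 -------------=-=-=====-==-#@@@@@@@@@@@@@@@@
185 -::---------------===-===-%@@@@@@@@@@@@@@@@
190 :::-------------------====%@@@@@@@@@@@@@@@@
195 :::--=*#=#*+-------------=%@@@@@@@@@@@@@@@@
200 #%:-=+**######*%%%%%*##*+=:::%@@@@@@@@@@@@@
205 %%:-=+**######*%%%%%#%%%%%%%%%%@@@@@@@@@@@@
210 %%:-=+**######-%%%%%%%%%%%%%%%%@@@@@@@+-%##
215 %%-=++**######-%%%%%%%%%%%%%%%@@@@@@-######
220 %*-=++*######*+%%%%%%%%%%%%%%%@@@@#=####...
225 %*-=+**######**%%%%%%%%%%%%%%%@@@-%#% .....
230 %=-=+**######*@%%%%=%%%%%%%%%#@@:##%...:---
235 %:-=+***####**%%%%%-%%%%%%%%%%@:%#=..:-----
240 %-=++**#####**%%%%%*%%%%%%%%#@#*#*..-------
245 %---+*######*-%%%%%%%%%%%%%%%@:#*..--------
250 %-------::---=-----==---#@@@@
[... 418 characters left out ...]
##*--==#@@@@%##+..----------
300 ++%+-==+**#######+----%@@@@@:##..:---------
305 ++%+-=++**#######=----=@@@@@%##=..:------..
310 +%%=-=+***######*-------@@@@@=##=.........#
315 +%+--=+**#######*--------*@@@@+###:....###@
320 +%+:==+**######*+%%%%%%%%%@@@@@@########@@@
325 =++-=++**######*+%%%#%%%%@@@@@@@@@@@@@@@@@@
330 =++*=+**#######*%%%%%%%%%@@@@@@@@@@@@@@@@@@
335 =+**#+**######**%%%%%%%%#@@@@@@@@@@@@@@@@@@
340 . +*#########%%%%%%%%%%%@@@@@@@@@@@@@@@%%%%
345 .....####+%%%%*%%%%%%%%%@@@@@%%%%%@@%%%%@%%
350 :..... **:%%%%+%%%%%%%%#%@%%%%@%%@%@%%%@%%%
355 .........=%%%%%@%##%@@@@%%%%%%%%%%%%@%@@%%%
360 ............@@=.=@%%@%@%@%%@%@%%@@@%%%%%%%%
365 ............. * .@%%%%%@%%%%%%%%%%%%%%%@%%%
```

```bash
cat > sil.py <<'E'
from h import *
from scipy.optimize import least_squares
import sys
w=pickle.load(open(sys.argv[1]+".pkl","rb"));e=np.array(eval(sys.argv[2]));y=np.radians(float(sys.argv[3]))
th=np.linspace(0,2*np.pi,72)
def cyl(pose,x0,y0,y1,z): return proj(w,H(pose,[(x0+13*np.cos(t),yy,z+13*np.sin(t)) for t in th for yy in np.linspace(y0,y1,8)]))
def edges(P,row):
    h=cv2.convexHull(P.astype(np.float32))[:,0];xs=[]
    for a,b in zip(h,np.roll(h,-1,0)):
        if (a[1]-row)*(b[1]-row)<=0 and a[1]!=b[1]: xs.append(a[0]+(row-a[1])/(b[1]-a[1])*(b[0]-a[0]))
    return np.round([min(xs),max(xs)],1) if xs else None
g=[e[0]-np.sin(y)*2.3,e[1]+np.cos(y)*2.3,y];hq=[614.3,-39.0,np.radians(-9.7)]
L=cyl(hq,0,20,45,110);Rr=cyl(hq,0,-45,-20,110);C=cyl(g,70,-15,15,e[2]-4.3)
a=cv2.GaussianBlur(cv2.cvtColor(w["pixels"],cv2.COLOR_BGR2GRAY),(3,3),0).astype(int)
def near(row,x): # strongest gradients within +-10 px
    x=int(round(x));d=np.abs(a[row,x-9:x+11]-a[row,x-11:x+9]);o=np.argsort(-d)[:4];return sorted((int(x-10+i),int(d[i])) for i in o)
for n,P,rows in(("L",L,(208,222,236)),("C",C,(290,305,320)),("R",Rr,(330,340))):
    print(n,"rows",P[:,1].min().round(),P[:,1].max().round())
    for r in rows:
        q=edges(P,r)
        if q is not None: print(r,q,near(r,q[0]),near(r,q[1]))
E
python3 sil.py w8 "[542.4,-27.2,143.7]" -9.56
```

```text
L rows 191.0 250.0
208 [436.8 487.1] [(433, 17), (434, 74), (435, 116), (436, 80)] [(485, 51), (486, 30), (487, 66), (488, 91)]
222 [435.8 485.7] [(433, 64), (434, 105), (435, 78), (436, 23)] [(483, 40), (484, 58), (486, 95), (487, 64)]
236 [434.7 484.2] [(432, 64), (433, 115), (434, 82), (438, 19)] [(482, 43), (483, 43), (484, 44), (485, 96)]
C rows 258.0 340.0
290 [443.1 499.3] [(440, 55), (441, 66), (445, 53), (446, 33)] [(498, 14), (499, 33), (500, 54), (501, 47)]
305 [441.3 496.6] [(437, 65), (441, 67), (442, 79), (443, 67)] [(496, 28), (497, 48), (498, 50), (499, 27)]
320 [439.4 493.7] [(433, 61), (434, 67), (437, 58), (438, 62)] [(492, 15), (493, 22), (495, 51), (496, 44)]
R rows 302.0 363.0
330 [424.4 470.1] [(422, 53), (423, 60), (425, 121), (426, 83)] [(460, 5), (461, 5), (462, 5), (463, 5)]
340 [423.1 468.2] [(413, 13), (415, 3), (418, 2), (419, 2)] [(467, 7), (468, 13), (469, 26), (470, 12)]
```

Emit:
servo_tool(
  moves=[0,0.08,-0.09,0,0,0,-0.1,0,0,0,-0.2,0,0,0,0,0,0,-0.3,0,0,0,0,0,0,-0.3,0,0,0,0,0,0,-0.25,0,0,0,0,0,0,-0.12,0,0,0,0,0,0,0,0,0,0,0,0,0,0,0,0,0],
)

```text
time: 15.63
ee_pos: [545.6, -29.5, 114.2]
tool_rot: [0.764, 0.645, -0.0, -0.0]
contact_force: [-0.5, -0.2, -3.7]
grip_width: 0.134
grip_force: 58.8
```

```bash
python3 cov.py w9
python3 - <<'E'
from h import *
w=pickle.load(open("w9.pkl","rb"))
a=cv2.cvtColor(w["pixels"],cv2.COLOR_BGR2GRAY)
for r in range(180,370,5): print(r,"".join(" .:-=+*#%@"[int(v)*10//256] for v in a[r,430:560:3]))
s=manip.state();e=s["ee_pos"].tolist();import subprocess
Rm=R.from_quat(s["tool_rot"]).as_matrix()
print(subprocess.run(["python3","sil.py","w9",str(e),str(np.degrees(np.arctan2(Rm[1,1],Rm[0,1])))],capture_output=True,text=True).stdout)
E
```

```text
[545.9 -29.5 114.5] -9.66 tilt 0.01 [ 0.01041295  0.31873368 -4.35587046] [-0.04134905 -0.03815206  0.03338679] 0.12934133708623485
knuckle [[615.3 -39.  110.2]]
{'kn+y': [487.0, 277.0], 'kn-y': [476.0, 340.0], 'plate++': [436.0, 197.0], 'plate-+': [160.0, 199.0], 'plate+-': [417.0, 374.0], 'rib+y top': [318.0, 281.0]}
hinge kn [[493.0, 206.0], [486.0, 266.0], [472.0, 349.0], [469.0, 298.0]]
180 ---------------=*###*=---=--========-=====+%
185 -----::------------------=-=-======-======*%
190 ---::::------------------------===--=====-*%
195 :::::::-----------------------------======#%
200 ##-::::---:*###%*##+=--------------------+#@
205 %%-:::::--==+++++=---------+==--------------
210 %%::::-:--=+++***########*=%%%%%%%%#%%%%%%%%
215 %%.:::::-==++***##########-%%%%%%%%%%%%%%%%%
220 %%:::::--==++***##########-%%%%%%%+%%%%%%%%%
225 %%:::::--==++***#########**%%%%%%%=%%%%%%%%%
230 %#-------=+++**##########*@%%%%%%%*%%%%%%%%%
235 %*------==++***#########*=%%%%%%%%#%%%%%%%%%
240 %+------==++***#########*:%%%%%%%#%%%%%%%%%%
245 %:----:-==++***#########*-%%%%%%%-%%%%%%%%%%
250 %-------=++***#
[... 1377 characters left out ...]
67), (509, 77)]
236 [447.4 505.8] [(448, 14), (451, 16), (452, 14), (453, 11)] [(504, 64), (505, 53), (506, 57), (507, 110)]
C rows 258.0 340.0
290 [443.7 499.8] [(442, 30), (443, 63), (444, 81), (445, 68)] [(498, 14), (499, 35), (500, 55), (501, 42)]
305 [441.8 497.1] [(436, 66), (440, 65), (441, 59), (443, 52)] [(496, 28), (497, 48), (498, 51), (499, 28)]
320 [439.9 494.2] [(432, 58), (433, 65), (436, 56), (437, 65)] [(493, 30), (494, 50), (495, 48), (496, 22)]
R rows 323.0 393.0
330 [437.  481.5] [(438, 55), (439, 97), (440, 83), (441, 44)] [(485, 8), (486, 8), (490, 13), (491, 32)]
340 [434.9 488. ] [(434, 23), (438, 27), (439, 27), (440, 19)] [(479, 16), (480, 29), (481, 28), (482, 20)]
```

Emit:
servo_tool(
  moves=[0,-0.04,0,0,0,0,0,0,0,0,0,0,0,0,0,0,0,0,0,0,0,0,0,0,0,0,0,0],
)

```text
time: 16.02
ee_pos: [544.9, -29.5, 114.8]
tool_rot: [0.764, 0.645, 0.0, 0.0]
contact_force: [0.8, 0.7, -3.8]
grip_width: 0.136
grip_force: 58.8
```

```bash
python3 cov.py w10 | head -2; python3 -c "
from station import manip
print(manip.sign_off())"
```

```text
[544.9 -29.5 114.8] -9.65 tilt 0.03 [ 0.63480625  0.16286359 -3.75753256] [0.01597304 0.05032424 0.0245569 ] 0.13247938728735334
knuckle [[614.3 -39.  110.5]]
the job is handed in; nothing more can be done
None
```

I handed in the job at about 16 s of robot time. The pin is released in both V rests, and the cover is held level at the hinge with its knuckle within about 1 mm of the axis by my measurements. I don't have the verdict, and I viewed 11 pictures where the limit was 10.

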